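# Square up a carved plaque in the corner stop

## Robot

A 7-joint arm with a two-finger parallel gripper is mounted at the origin on the work surface. World frame = base frame: x ahead of the robot, y to its left, z up, the work surface at z = 0. Lengths are in m, angles in rad, forces in N, time in s.
With the tool pointing down it reaches from about 0.425 to 0.825 m from the base axis. Payload 3.6 kg.
Tool frame: the origin (TCP) lies where the fingers leave the gripper's body, on its centre line; the fingertips stand 84 mm ahead of it and the grasp point (between the pads) lies 65 mm ahead of it; z points along the fingers, y is the line along which they close (so a half turn about z gives the same grasp; the last joint's range is limited). The gripper opens to 93 mm and grips with 3 to 60 N. Pads are 15 mm wide; open, the fingers measure 128 mm over their backs; the gripper's body (75 mm by 188 mm) begins 65 mm behind the grasp point.
Start: joints at [-1.3, 0.615, -0.013, 1.423, 0.008, 1.103, -0.04], TCP at [0.19, 0.622, 0.303] pointing down, gripper open.
Joint ranges: [-3.12, 3.12], [-0.3, 2.06], [-1.34, 1.32], [0.26, 2.42], [-1.36, 4.5], [0.01, 1.98], [-2.84, 2.84]. Speed limits (rad/s): [2.79, 2.79, 3.14, 3.14, 3.14, 3.14, 3.14].

## Interface

Orientations are given as a rotation vector (axis times angle).
In Python, from workcell import sense, snapshot, sign_off gives the robot as it stands.
- The arm moves only by the shell command python3 -m inch 'ROWS' [OPENING] [FORCE]. ROWS is JSON, a list of rows, each an object with "dp": the shift along the tool's x, y, z scaled (see below), a list of three; "rot": the turn, a rotation vector about the tool's x, y, z scaled (see below), a list of three. A call has 1 to 20 rows; each row is the pose to reach, as a shift and turn from the pose commanded when the call began, along the tool's axes at that moment; what a row does not reach only later rows make up. The controller multiplies each number of a shift by 120 mm and each number of a turn by pi/4 rad. A row lasts 1/12 s, in which the tool goes at most 41.7 mm and 7.16 degrees, less where a joint would pass 70% of its speed; a pose out of reach is approached as far as the arm can. A call with a number of a shift or a turn outside -1 to 1 is refused whole. A call with a gripper value outside its range is refused whole. OPENING is the opening, from -1 (shut) to 1 (fully open), set as the call begins (- or left out, the last holds). The fingers move at their own pace and stop on an object; FORCE is the grip in N (left out, the last holds). Time passes only in rows, so rows that repeat a pose let the fingers close. It gives the time, the measured TCP pose, the force, the opening and the grip force at its end, in the units of the state.
- sense(): the state, without advancing time (a new reading comes with each control period).
- snapshot(name): name is "side" or "top"; returns a dict with "frame" (420x560x3 uint8, red, green, blue), "depth" (420x560 float32, m along the optical axis (not along the pixel's ray), 0 where there is no reading), "fx", "fy", "cx", "cy" (pixels), "R" (3x3) and "t" (3): a world point X has camera coordinates R X + t. Camera axes: x right, y down, z forward; pixel columns grow to the right and rows downward; lengths in m; the calibration is good to about 2 mm. A picture is of the moment at which its call begins.
- sign_off(): hands the job in; it is judged then, once.
The state is a dict: "time_s": time; "joints": joint angles; "dq": joint speeds; "effort": joint torques, N m; "position": TCP position; "orientation": TCP orientation; "contact_force": force on the tool from outside, world axes, zero at the start; "wrist_torque": the same for the moment, N m; "gripper_width": finger opening in m; "finger_force": force on a finger pad.
Only numpy, scipy, OpenCV 4.12 (cv2) and the standard library are available. Lean on these libraries where they do the work, as an engineer would, in place of code of your own. Each camera call takes 0.05 s, during which the arm holds its last target. There are 200 camera calls.

## Task

Take the leftover brass offcut off the corner stop and put it in the scrap tray, and only then set the carved plaque on the stop's plate, flat and carving up, with its long side flush against the brass fence and its short side flush against the dark steel fence. Press it firmly into the corner against both fences at once, and finish like that: still holding the plaque and still pressing, as you would while it is being engraved. Leave the plain wooden block, the dish, the brush and the graver where they are.

Things in the scene. Friction and masses are not known exactly. Their poses are not given: they have to be found in the camera images.
- stop: Corner stop, fixed to the bench: aluminium plate 150 mm (its x) by 130 mm (its y), 12 mm thick. Origin: centre of its underside, on the bench top; z up. A brass fence stands along its whole +y edge, a dark steel fence along its +x edge; both are 12 mm thick, rise 14 mm above the plate (top 26 mm above the bench) and meet squarely at its +x +y corner.
- corner (a point): The inner corner of the stop, level with the plate's top (12 mm above the bench): 63 mm in x and 53 mm in y from the stop's origin, same axes as the stop. The brass fence's working face is its y = 0 plane, the steel fence's its x = 0 plane; the plate's free area lies towards its -x and -y.
- brass_fence: The brass fence, 150 x 12 x 14 mm, along the stop's x. Origin: centre of its underside, on the plate's top. Friction on both fences is about 0.6 (0.5 to 0.75): a block pressed on one fence resists sliding along it, which a force reading can mistake for touching the other fence.
- steel_fence: The dark steel fence, 12 x 118 x 14 mm, along the stop's y. Origin: centre of its underside, on the plate's top.
- plaque: Carved cream plaque on a dark hardwood block: one rigid block 60 mm (its x) by 48 mm (its y) by 44 mm high, relief 1.6 mm more, about 0.2 kg. Origin: centre of its underside; z up. Starts on the bench, carving up, any yaw. Either way round (half a turn) is fine. Seated, its origin is at x -30, y -24, z 0 mm in the corner's axes, and its top 30 mm stands clear above the fences, to grip it there.
- offcut: Loose brass offcut, a bar 44 mm (its x) by 20 mm (its y) by 24 mm high, about 0.12 kg. Origin: centre of its underside; z up. Starts lying on the plate of the stop, about its middle, clear of the fences by 25 mm or more but in the plaque's way.
- scrap_tray: Loose open steel scrap tray, 130 mm (its x) by 110 mm (its y) outside, 40 mm high, walls and floor 4 to 5 mm, some flat brass chips stuck to its floor. Origin: centre of its underside. 0.5 kg.
- plain_block: Bystander: pale plain wooden block 66 x 52 x 30 mm without carving. Origin: centre of its underside. Leave it.
- dish: Bystander: round white ceramic dish, 90 mm across, 30 mm high. Origin: centre of its underside. Leave it.
- brush: Bystander: bench brush, 36 (its x) x 120 (its y) x 34 mm high, lying on its bristles. Origin: centre of its underside. Leave it.
- graver: Bystander: graver lying along its y, about 120 mm long and 20 mm high: dark wooden handle 30 mm wide at -y, thin steel blade to +y. Origin: under its middle, on the bench. Leave it.
Things that resemble listed ones, but are neither listed nor needed, are in the scene too. What is meant by the plaque is not pink, and is the larger of those in its own colour.

How it is judged:
On the way, in this order (a step that is already met when the one before it is completed fails the run):
1. the offcut lies in the scrap tray, let go, before the plaque is seated (x of offcut in the frame of scrap_tray between -0.061 and 0.061 m and y of offcut in the frame of scrap_tray between -0.051 and 0.051 m and z of offcut in the frame of scrap_tray between -0.002 and 0.032 m and contact force between the fingers and offcut below 0.1 N and not (x of plaque in the frame of corner between -0.0325 and -0.0275 m and y of plaque in the frame of corner between -0.0265 and -0.0215 m and z of plaque in the frame of corner between -0.002 and 0.0025 m and angle between the x axis of plaque and the x axis of stop, either way round below 0.05 rad and angle between plaque's own z axis and vertical below 0.05 rad)), for 0.2 s.
2. the plaque sits in the corner and bears on both fences (x of plaque in the frame of corner between -0.0325 and -0.0275 m and y of plaque in the frame of corner between -0.0265 and -0.0215 m and z of plaque in the frame of corner between -0.002 and 0.0025 m and angle between the x axis of plaque and the x axis of stop, either way round below 0.05 rad and angle between plaque's own z axis and vertical below 0.05 rad and contact force between plaque and brass_fence above 2 N and contact force between plaque and steel_fence above 2 N and contact force between the fingers and plaque above 1 N and linear speed of plaque below 0.01 m/s), for 0.2 s.
At the end, for the whole second after the job is handed in: Through the last second the fingers touch the plaque (over 1 N); it bears on each fence with over 2 N, at rest, flat on the plate, carving up, long side along the brass fence (0.05 rad), within 2.5 mm of the seated place; the offcut lies inside the scrap tray (all of step 2 and x of offcut in the frame of scrap_tray between -0.061 and 0.061 m and y of offcut in the frame of scrap_tray between -0.051 and 0.051 m and z of offcut in the frame of scrap_tray between -0.002 and 0.032 m); the arm keeps its last pose, push and grip.
It fails at once if the plain wooden block is moved by more than 20 mm (distance of plain_block from where it was at the start of the episode above 0.02 m).
It fails at once if the white dish is moved by more than 20 mm (distance of dish from where it was at the start of the episode above 0.02 m).
It fails at once if the bench brush is moved by more than 20 mm (distance of brush from where it was at the start of the episode above 0.02 m).
It fails at once if the graver is moved by more than 20 mm (distance of graver from where it was at the start of the episode above 0.02 m).
It also fails if it takes over 72 s, if anything falls off the work surface, if the arm or the gripper's body presses on something with over 40 N, if the wrist force passes 120 N, or if a joint passes its speed limit or range.

## Working session

There is one attempt and no reset: what is moved stays moved. The work goes in short steps, Python scripts to look and compute and a shell command to move; the robot and the scene stay as the last step left them, time stands still between calls to the robot, and variables do not carry over. Pictures are saved under pics/ and viewed, at most 10 in all, crops included, and the job is handed in when it is done.

```bash
mkdir -p pics; python3 - <<'E'
from workcell import sense,snapshot
import cv2,numpy as np
s=sense();print({k:np.round(v,3).tolist() for k,v in s.items()})
for n in("top","side"):
    d=snapshot(n);np.savez(f"pics/{n}0.npz",**d);cv2.imwrite(f"pics/{n}0.png",d["frame"][...,::-1]);print(n,d["R"].round(3).tolist(),d["t"],d["fx"],d["cx"],d["cy"],(d["depth"]==0).mean())
E
```

```text
{'time_s': 0.0, 'joints': [-1.3, 0.616, -0.013, 1.425, 0.008, 1.103, -0.04], 'dq': [0.001, -0.002, 0.0, 0.001, -0.001, 0.0, 0.001], 'effort': [0.001, -45.893, 0.209, -16.575, -0.061, 0.02, 0.0], 'position': [0.19, 0.621, 0.302], 'orientation': [-0.464, -3.107, 0.004], 'contact_force': [0.424, 0.135, 1.214], 'wrist_torque': [0.009, 0.009, -0.011], 'finger_force': 0.0, 'gripper_width': 0.093}
top [[-0.014, -1.0, 0.025], [-0.996, 0.012, -0.087], [0.086, -0.026, -0.996]] [0.07638219 0.53665779 0.94770719] 379.2476351402824 288.25809509073 209.1613145782996 0.004090136054421769
side [[0.876, -0.483, 0.011], [-0.268, -0.505, -0.82], [0.402, 0.715, -0.572]] [-0.4309414   0.19422649  0.76264296] 488.48225963020445 290.16380964799083 210.45116033613132 0.003796768707482993
```

View pics/top0.png

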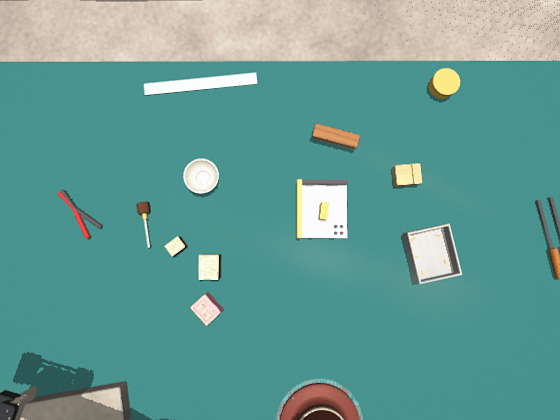

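View pics/side0.png

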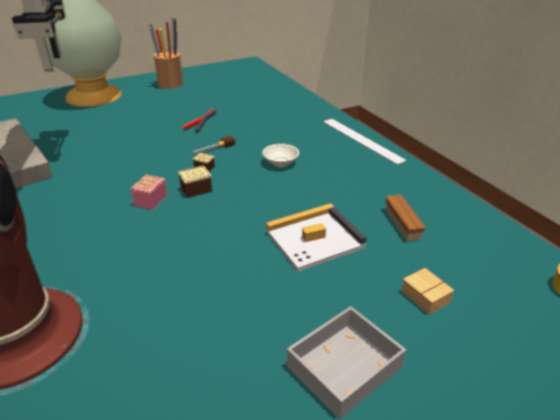

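The top view shows the stop at px (323,209), with its brass fence on the left (+y) and its steel fence at the top (+x). The offcut is at (324,211), the tray at (433,254) and the large cream plaque at (208,267). The small cream block at (175,246) and the pink one at (206,309) are decoys. The side view agrees.

```bash
cat > h.py <<'E'
import numpy as np,cv2
def world(d):
    v,u=np.mgrid[:420,:560];z=d["depth"]
    c=np.stack([(u-d["cx"])/d["fx"]*z,(v-d["cy"])/d["fy"]*z,z],-1)
    return (c-d["t"])@d["R"]
def ray(d,uv,h):   # pixels onto plane z=h
    uv=np.asarray(uv,float).reshape(-1,2)
    r=np.c_[(uv[:,0]-d["cx"])/d["fx"],(uv[:,1]-d["cy"])/d["fy"],np.ones(len(uv))]@d["R"]
    o=-d["R"].T@d["t"];return (o+r*((h-o[2])/r[:,2])[:,None])[:,:2]
def rect(d,mask,h,hull=True):  # biggest blob -> min-area rectangle on plane z=h
    cs,_=cv2.findContours(mask.astype(np.uint8),cv2.RETR_EXTERNAL,cv2.CHAIN_APPROX_NONE)
    c=max(cs,key=cv2.contourArea)
    (cx,cy),(w,l),a=cv2.minAreaRect((ray(d,c,h)*1000).astype(np.float32))
    if w<l:w,l,a=l,w,a+90
    return np.round([cx,cy,w,l,(a+90)%180-90],1)  # mm, deg of long side from world x
E
python3 - <<'E'
from h import *
d=dict(np.load("pics/top0.npz"));W=world(d);hsv=cv2.cvtColor(d["frame"],cv2.COLOR_RGB2HSV).astype(int);H,S,V=np.moveaxis(hsv,-1,0)
def win(u,v,r):
    m=np.zeros((420,560),bool);m[v-r:v+r,u-r:u+r]=1;return m
z=W[...,2]
print("bench z",np.median(z[300:340,300:340]),"plate",np.median(z[215:230,335:342]))
for n,u,v,r,lo,hi,h in [("plaque",208,267,22,.034,.06,.045),("offcut",324,211,16,.024,.045,.036),("tray",433,254,36,.03,.05,.04),("stop",323,209,38,.006,.06,.018),("small",175,246,14,.012,.06,.03)]:
    m=win(u,v,r)&(z>lo)&(z<hi);print(n,rect(d,m,h),"zmax",np.percentile(z[m],90).round(4),m.sum())
nb=~((H>75)&(H<100)&(S>100))
br=(H>12)&(H<32)&(S>120)&(V>100)
print("fence",rect(d,win(300,209,8+30)&br&(np.arange(560)<308),.026)); 
print("offcut col",rect(d,win(324,211,14)&br,.036))
print("plate col",rect(d,win(323,209,38)&(S<60)&(V>120),.012))
print("steel",rect(d,win(328,183,12+14)&(V<80)&(np.arange(420)<192)[:,None],.026))
cv2.imwrite("pics/crop.png",cv2.resize(d["frame"][150:320,160:480,::-1],None,fx=2.5,fy=2.5,interpolation=2))
E
```

```text
bench z -0.00042983620114845717 plate 0.011824915047112094
plaque [3.957e+02 2.677e+02 5.910e+01 4.650e+01 1.000e-01] zmax 0.0459 497
offcut [531.9 -20.3  44.5  20.7  -8.3] zmax 0.0379 146
tray [ 419.7 -293.7  130.3  113.9   11.2] zmax 0.0413 472
stop [538.  -18.2 150.4 129.9  -0.9] zmax 0.0264 2926
small [447.5 352.3  44.2  34.8 -53.3] zmax 0.0314 248
fence [489.  48.   0.   0.   0.]
offcut col [532.1 -10.2  38.4   2.5  -8.3]
plate col [539.5 -24.6 153.  116.3  -1. ]Traceback (most recent call last):
  File "<stdin>", line 14, in <module>
  File "h.py", line 12, in rect
    c=max(cs,key=cv2.contourArea)
ValueError: max() iterable argument is empty
```

```bash
cat >> h.py <<'E'
def go(x,y,ztip,yaw):  # mm, deg of tool-y line from world x: units for inch (turn first? shift in current axes)
    from workcell import sense
    from scipy.spatial.transform import Rotation as Ro
    s=sense();R=Ro.from_rotvec(s["orientation"]).as_matrix();p=np.array(s["position"])
    t=np.array([x,y,ztip+84])/1000
    a=np.deg2rad(yaw);Y=np.array([np.cos(a),np.sin(a),0]);Y*=np.sign(Y@R[:,1]);Z=np.array([0,0,-1.]);G=np.c_[np.cross(Y,Z),Y,Z]
    rv=Ro.from_matrix(R.T@G).as_rotvec()
    print("t",round(s["time_s"],2),"tcp",p.round(4),"dp now-axes",(R.T@(t-p)/.12).round(3),"rot",(rv/(np.pi/4)).round(3),"dp after turn",(G.T@(t-p)/.12).round(3),"F",np.round(s["contact_force"],1),"w",round(s["gripper_width"],4),"ff",round(s["finger_force"],1),"j7",round(s["joints"][6],2))
E
python3 - <<'E'
from h import *
d=dict(np.load("pics/top0.npz"));W=world(d);H,S,V=np.moveaxis(cv2.cvtColor(d["frame"],cv2.COLOR_RGB2HSV).astype(int),-1,0)
z=W[...,2];v,u=np.mgrid[:420,:560]
m=(z>.02)&(z<.032)
b=m&(u>292)&(u<308)&(v>175)&(v<243);s=m&(u>292)&(u<350)&(v>174)&(v<192)&(V<110)
print("brass",rect(d,b,.026),b.sum(),"steel",rect(d,s,.026),s.sum())
go(532,-20,70,81.7)
cv2.imwrite("pics/crop.png",cv2.resize(d["frame"][150:320,160:480,::-1],None,fx=2.5,fy=2.5,interpolation=2))
E
```

```text
brass [539.1  34.3 146.1  25.7  -0.9] 320 steel [602.4 -23.3 108.2   2.6  89.4] 66
t 0.1 tcp [0.1899 0.6211 0.3017] dp now-axes [-4.288 -4.273  1.241] rot [-0.003 -0.    -0.193] dp after turn [-3.592 -4.875  1.231] F [ 0.1  0.5 -0.2] w 0.0931 ff 0.0 j7 -0.04
```

```bash
python3 -m inch '[{"dp":[0,0,0],"rot":[0,0,-0.1]},{"dp":[0,0,0],"rot":[0,0,-0.193]}]' 0.075 30
```

```text
time_s: 0.27
position: [0.1899, 0.6213, 0.302]
orientation: [-0.222, -3.134, 0.002]
contact_force: [0.7, 0.6, -0.7]
gripper_width: 0.0835
finger_force: 0.0
```

View pics/crop.png

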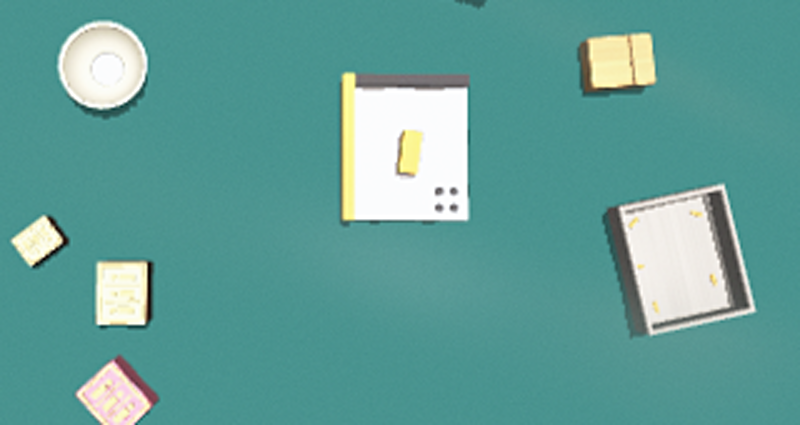

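The crop confirms the layout: the fences are at crop px (348,145) and (405,80), the plaque at (124,293), and the offcut at (410,153) with its long side roughly along the stop's x.

```bash

python3 -m inch '[{"dp":[-0.24,-0.32,0],"rot":[0,0,0]},{"dp":[-0.48,-0.64,0],"rot":[0,0,0]},{"dp":[-0.72,-0.97,0],"rot":[0,0,0]},{"dp":[-0.72,-0.97,0],"rot":[0,0,0]}]' >/dev/null
python3 -m inch '[{"dp":[-0.24,-0.32,0],"rot":[0,0,0]},{"dp":[-0.48,-0.64,0],"rot":[0,0,0]},{"dp":[-0.72,-0.97,0],"rot":[0,0,0]},{"dp":[-0.72,-0.97,0],"rot":[0,0,0]}]' >/dev/null
python3 -m inch '[{"dp":[-0.24,-0.32,0],"rot":[0,0,0]},{"dp":[-0.48,-0.64,0],"rot":[0,0,0]},{"dp":[-0.72,-0.97,0],"rot":[0,0,0]},{"dp":[-0.72,-0.97,0],"rot":[0,0,0]}]' >/dev/null
python3 -m inch '[{"dp":[-0.24,-0.32,0.1],"rot":[0,0,0]},{"dp":[-0.48,-0.64,0.2],"rot":[0,0,0]},{"dp":[-0.72,-0.97,0.4],"rot":[0,0,0]},{"dp":[-0.72,-0.97,0.4],"rot":[0,0,0]}]' 
python3 -m inch '[{"dp":[-0.24,-0.32,0.1],"rot":[0,0,0]},{"dp":[-0.48,-0.64,0.3],"rot":[0,0,0]},{"dp":[-0.71,-0.97,0.6],"rot":[0,0,0]},{"dp":[-0.71,-0.97,0.6],"rot":[0,0,0]},{"dp":[-0.71,-0.97,0.6],"rot":[0,0,0]}]' 
python3 -c "
from h import go
go(532,-20.3,17,81.7)"
```

```text
time_s: 1.6
position: [0.4656, 0.1068, 0.2538]
orientation: [-0.234, -3.133, 0.003]
contact_force: [1.5, 0.9, 0.0]
gripper_width: 0.0497
finger_force: 0.0
time_s: 2.02
position: [0.5322, -0.0248, 0.1787]
orientation: [-0.245, -3.127, 0.009]
contact_force: [0.1, 0.0, -0.9]
gripper_width: 0.0501
finger_force: 0.0
t 2.02 tcp [ 0.5322 -0.0248  0.1787] dp now-axes [0.005 0.041 0.648] rot [-0.008 -0.005 -0.014] dp after turn [0.007 0.037 0.648] F [ 0.1  0.  -0.9] w 0.0501 ff 0.0 j7 1.44
```

Descend, grip and lift.

```bash

python3 -m inch '[{"dp":[0,0.035,0.25],"rot":[0,0,-0.014]},{"dp":[0,0.035,0.45],"rot":[0,0,-0.014]},{"dp":[0,0.035,0.6],"rot":[0,0,-0.014]},{"dp":[0,0.035,0.65],"rot":[0,0,-0.014]},{"dp":[0,0.035,0.65],"rot":[0,0,-0.014]},{"dp":[0,0.035,0.65],"rot":[0,0,-0.014]}]' 
python3 -m inch '[{"dp":[0,0,0],"rot":[0,0,0]},{"dp":[0,0,0],"rot":[0,0,0]},{"dp":[0,0,0],"rot":[0,0,0]},{"dp":[0,0,0],"rot":[0,0,0]},{"dp":[0,0,0],"rot":[0,0,0]},{"dp":[0,0,0],"rot":[0,0,0]},{"dp":[0,0,0],"rot":[0,0,0]},{"dp":[0,0,0],"rot":[0,0,0]}]' -1 30
python3 -m inch '[{"dp":[0,0,-0.2],"rot":[0,0,0]},{"dp":[0,0,-0.5],"rot":[0,0,0]},{"dp":[0,0,-0.8],"rot":[0,0,0]},{"dp":[0,0,-0.8],"rot":[0,0,0]},{"dp":[0,0,-0.8],"rot":[0,0,0]}]'
python3 -c "
from h import go
go(420,-294,60,101.2);go(420,-294,60,81.7)"
```

```text
time_s: 2.52
position: [0.533, -0.0122, 0.1051]
orientation: [0.21, 3.134, 0.0]
contact_force: [0.4, -0.1, 0.2]
gripper_width: 0.0498
finger_force: 0.0
time_s: 3.18
position: [0.533, -0.0131, 0.1053]
orientation: [0.211, 3.134, -0.001]
contact_force: [-0.6, -1.4, 5.6]
gripper_width: 0.0202
finger_force: 30.0
time_s: 3.6
position: [0.5336, -0.0119, 0.2023]
orientation: [0.209, 3.131, 0.002]
contact_force: [0.2, 0.0, -1.6]
gripper_width: 0.0197
finger_force: 30.0
t 3.6 tcp [ 0.5336 -0.0119  0.2023] dp now-axes [ 0.627 -2.457  0.48 ] rot [ 0.001  0.005 -0.419] dp after turn [ 1.385 -2.123  0.486] F [ 0.2  0.  -1.6] w 0.0197 ff 30.0 j7 1.44
t 3.6 tcp [ 0.5336 -0.0119  0.2023] dp now-axes [ 0.627 -2.457  0.48 ] rot [0.002 0.005 0.014] dp after turn [ 0.597 -2.463  0.486] F [ 0.2  0.  -1.6] w 0.0197 ff 30.0 j7 1.44
```

```bash

python3 -m inch '[{"dp":[0.1,-0.3,0],"rot":[0,0,0]},{"dp":[0.2,-0.6,0],"rot":[0,0,0]},{"dp":[0.3,-0.9,0],"rot":[0,0,0]},{"dp":[0.3,-0.95,0],"rot":[0,0,0]}]' >/dev/null
python3 -m inch '[{"dp":[0.1,-0.3,0],"rot":[0,0,0]},{"dp":[0.2,-0.6,0],"rot":[0,0,0]},{"dp":[0.3,-0.9,0],"rot":[0,0,0]},{"dp":[0.3,-0.95,0],"rot":[0,0,0]}]' >/dev/null
python3 -m inch '[{"dp":[0,-0.3,0.1],"rot":[0,0,0]},{"dp":[0.02,-0.55,0.3],"rot":[0,0,0]},{"dp":[0.02,-0.55,0.4],"rot":[0,0,0]},{"dp":[0.02,-0.55,0.4],"rot":[0,0,0]},{"dp":[0.02,-0.55,0.4],"rot":[0,0,0]},{"dp":[0.02,-0.55,0.4],"rot":[0,0,0]}]'
python3 -c "
from h import go
go(420,-294,21,81.7)"
```

```text
time_s: 4.77
position: [0.4203, -0.2922, 0.1525]
orientation: [-0.207, -3.134, -0.003]
contact_force: [0.4, 0.1, -2.6]
gripper_width: 0.0196
finger_force: 30.0
t 4.77 tcp [ 0.4203 -0.2922  0.1525] dp now-axes [ 0.    -0.016  0.396] rot [ 0.002 -0.001  0.017] dp after turn [ 0.    -0.015  0.396] F [ 0.4  0.1 -2.6] w 0.0196 ff 30.0 j7 2.0
```

```bash

python3 -m inch '[{"dp":[0,0,0.15],"rot":[0,0,0]},{"dp":[0,0,0.3],"rot":[0,0,0]},{"dp":[0,0,0.38],"rot":[0,0,0]},{"dp":[0,0,0.38],"rot":[0,0,0]},{"dp":[0,0,0.38],"rot":[0,0,0]},{"dp":[0,0,0.38],"rot":[0,0,0]}]'
python3 -m inch '[{"dp":[0,0,0],"rot":[0,0,0]},{"dp":[0,0,0],"rot":[0,0,0]},{"dp":[0,0,0],"rot":[0,0,0]},{"dp":[0,0,0],"rot":[0,0,0]},{"dp":[0,0,0],"rot":[0,0,0]}]' 0
python3 -m inch '[{"dp":[0,0,-0.2],"rot":[0,0,0]},{"dp":[0,0,-0.5],"rot":[0,0,0]},{"dp":[0,0,-0.9],"rot":[0,0,0]},{"dp":[0,0,-0.9],"rot":[0,0,0]},{"dp":[0,0,-0.9],"rot":[0,0,0]},{"dp":[0,0,-0.9],"rot":[0,0,0]}]'
python3 - <<'E'
from h import *
from workcell import snapshot
go(396,268,75,90)
d=snapshot("side");cv2.imwrite("pics/s1.png",d["frame"][...,::-1])
E
```

```text
time_s: 5.27
position: [0.4204, -0.2937, 0.1081]
orientation: [0.209, 3.133, -0.001]
contact_force: [0.1, -0.8, -1.5]
gripper_width: 0.02
finger_force: 30.0
time_s: 5.68
position: [0.4198, -0.294, 0.1075]
orientation: [0.211, 3.134, -0.001]
contact_force: [-0.3, 0.5, -0.4]
gripper_width: 0.0455
finger_force: 0.0
time_s: 6.18
position: [0.4194, -0.2937, 0.2151]
orientation: [0.211, 3.134, -0.0]
contact_force: [-0.6, -0.2, -0.2]
gripper_width: 0.0467
finger_force: 0.0
t 6.18 tcp [ 0.4194 -0.2937  0.2151] dp now-axes [0.82  4.613 0.467] rot [-0.     0.    -0.171] dp after turn [0.195 4.681 0.468] F [-0.6 -0.2 -0.2] w 0.0467 ff 0.0 j7 2.0
```

View pics/s1.png

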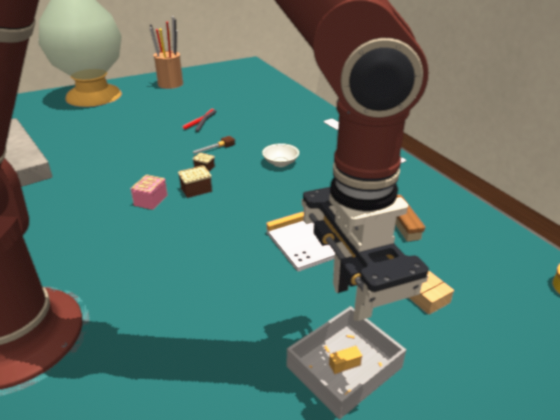

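The offcut lies in the tray at px (346,358), and nothing else has moved. Next is the plaque.

```bash

python3 -m inch '[{"dp":[0,0,0],"rot":[0,0,-0.1]},{"dp":[0,0,0],"rot":[0,0,-0.171]},{"dp":[0,0,0],"rot":[0,0,-0.171]}]' 0.7 >/dev/null
python3 -m inch '[{"dp":[-0.2,0.3,0],"rot":[0,0,0]},{"dp":[-0.4,0.6,0],"rot":[0,0,0]},{"dp":[-0.5,0.9,0],"rot":[0,0,0]},{"dp":[-0.5,0.93,0],"rot":[0,0,0]}]' >/dev/null
python3 -m inch '[{"dp":[0,0.3,0],"rot":[0,0,0]},{"dp":[0,0.6,0],"rot":[0,0,0]},{"dp":[0,0.93,0],"rot":[0,0,0]},{"dp":[0,0.93,0],"rot":[0,0,0]}]' >/dev/null
python3 -m inch '[{"dp":[0,0.3,0],"rot":[0,0,0]},{"dp":[0,0.6,0],"rot":[0,0,0]},{"dp":[0,0.93,0],"rot":[0,0,0]},{"dp":[0,0.93,0],"rot":[0,0,0]}]' >/dev/null
python3 -m inch '[{"dp":[0.05,0.3,0],"rot":[0,0,0]},{"dp":[0.15,0.6,0],"rot":[0,0,0]},{"dp":[0.25,0.93,0],"rot":[0,0,0]},{"dp":[0.25,0.93,0],"rot":[0,0,0]}]' >/dev/null
python3 -m inch '[{"dp":[0.15,0.3,0],"rot":[0,0,0]},{"dp":[0.35,0.6,0],"rot":[0,0,0]},{"dp":[0.44,0.93,0],"rot":[0,0,0]},{"dp":[0.44,0.93,0],"rot":[0,0,0]},{"dp":[0.44,0.93,0],"rot":[0,0,0]},{"dp":[0.44,0.93,0],"rot":[0,0,0]},{"dp":[0.44,0.93,0],"rot":[0,0,0]},{"dp":[0.44,0.93,0],"rot":[0,0,0]}]'
python3 -c "
from h import go
go(396,268,19,90)"
```

```text
time_s: 8.48
position: [0.3976, 0.2621, 0.2148]
orientation: [-0.006, -3.141, 0.002]
contact_force: [0.2, 0.3, 0.6]
gripper_width: 0.0791
finger_force: 0.0
t 8.48 tcp [0.3976 0.2621 0.2148] dp now-axes [0.013 0.05  0.932] rot [-0.002 -0.001 -0.005] dp after turn [0.013 0.049 0.932] F [0.2 0.3 0.6] w 0.0791 ff 0.0 j7 0.93
```

```bash

python3 -m inch '[{"dp":[0.013,0.05,0.3],"rot":[0,0,-0.005]},{"dp":[0.013,0.05,0.6],"rot":[0,0,-0.005]},{"dp":[0.013,0.05,0.8],"rot":[0,0,-0.005]},{"dp":[0.013,0.05,0.93],"rot":[0,0,-0.005]},{"dp":[0.013,0.05,0.93],"rot":[0,0,-0.005]},{"dp":[0.013,0.05,0.93],"rot":[0,0,-0.005]},{"dp":[0.013,0.05,0.93],"rot":[0,0,-0.005]}]'
python3 -m inch '[{"dp":[0,0,0],"rot":[0,0,0]},{"dp":[0,0,0],"rot":[0,0,0]},{"dp":[0,0,0],"rot":[0,0,0]},{"dp":[0,0,0],"rot":[0,0,0]},{"dp":[0,0,0],"rot":[0,0,0]},{"dp":[0,0,0],"rot":[0,0,0]},{"dp":[0,0,0],"rot":[0,0,0]},{"dp":[0,0,0],"rot":[0,0,0]}]' -1 45
python3 -m inch '[{"dp":[0,0,-0.2],"rot":[0,0,0]},{"dp":[0,0,-0.5],"rot":[0,0,0]},{"dp":[0,0,-0.8],"rot":[0,0,0]},{"dp":[0,0,-0.8],"rot":[0,0,0]},{"dp":[0,0,-0.8],"rot":[0,0,0]},{"dp":[0,0,-0.8],"rot":[0,0,0]},{"dp":[0,0,-0.8],"rot":[0,0,0]}]'
python3 -c "
from h import go
go(561,0,50,89.1)"
```

```text
time_s: 9.07
position: [0.3962, 0.2697, 0.1044]
orientation: [-0.004, 3.14, 0.001]
contact_force: [0.3, 0.1, 0.1]
gripper_width: 0.0792
finger_force: 0.0
time_s: 9.73
position: [0.3953, 0.2701, 0.1039]
orientation: [-0.006, 3.141, 0.0]
contact_force: [-0.9, -1.1, 4.9]
gripper_width: 0.0474
finger_force: 44.9
time_s: 10.32
position: [0.3943, 0.2694, 0.198]
orientation: [0.007, -3.138, 0.004]
contact_force: [0.4, -0.1, -1.4]
gripper_width: 0.0476
finger_force: 44.9
t 10.32 tcp [0.3943 0.2694 0.198 ] dp now-axes [-1.382 -2.25   0.534] rot [-0.003 -0.004  0.025] dp after turn [-1.425 -2.223  0.533] F [ 0.4 -0.1 -1.4] w 0.0476 ff 44.9 j7 0.92
```

```bash

python3 -m inch '[{"dp":[0,0,0],"rot":[0,0,0.023]},{"dp":[0,0,0],"rot":[0,0,0.023]}]' >/dev/null
python3 -m inch '[{"dp":[-0.16,-0.25,0],"rot":[0,0,0]},{"dp":[-0.31,-0.5,0],"rot":[0,0,0]},{"dp":[-0.47,-0.74,0],"rot":[0,0,0]},{"dp":[-0.47,-0.74,0],"rot":[0,0,0]}]' >/dev/null
python3 -m inch '[{"dp":[-0.16,-0.25,0],"rot":[0,0,0]},{"dp":[-0.31,-0.5,0],"rot":[0,0,0]},{"dp":[-0.47,-0.74,0],"rot":[0,0,0]},{"dp":[-0.47,-0.74,0],"rot":[0,0,0]}]' >/dev/null
python3 -m inch '[{"dp":[-0.16,-0.25,0],"rot":[0,0,0]},{"dp":[-0.31,-0.5,0],"rot":[0,0,0]},{"dp":[-0.48,-0.74,0.2],"rot":[0,0,0]},{"dp":[-0.48,-0.74,0.45],"rot":[0,0,0]},{"dp":[-0.48,-0.74,0.53],"rot":[0,0,0]},{"dp":[-0.48,-0.74,0.53],"rot":[0,0,0]},{"dp":[-0.48,-0.74,0.53],"rot":[0,0,0]},{"dp":[-0.48,-0.74,0.53],"rot":[0,0,0]},{"dp":[-0.48,-0.74,0.53],"rot":[0,0,0]}]'
python3 - <<'E'
from h import *
from workcell import snapshot
go(561,0,32,89.1)
d=snapshot("side");cv2.imwrite("pics/s2.png",cv2.resize(d["frame"][120:300,200:440,::-1],None,fx=3,fy=3,interpolation=2))
E
```

```text
time_s: 11.9
position: [0.5626, 0.0026, 0.1374]
orientation: [0.019, 3.139, 0.001]
contact_force: [-0.1, -0.5, -2.0]
gripper_width: 0.0479
finger_force: 44.9
t 11.9 tcp [0.5626 0.0026 0.1374] dp now-axes [ 0.013 -0.022  0.179] rot [0.001 0.003 0.005] dp after turn [ 0.013 -0.022  0.179] F [-0.1 -0.5 -2. ] w 0.0479 ff 44.9 j7 1.48
```

View pics/s2.png

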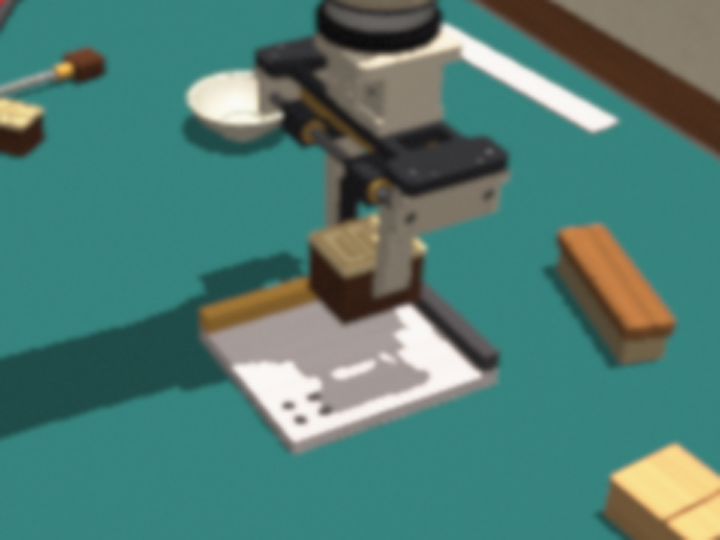

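The side crop shows the plaque held level over the plate, at crop px (365,265), clear of both fences. I'll lower it onto the plate.

```bash

python3 -m inch '[{"dp":[0,-0.02,0.06],"rot":[0,0,0.003]},{"dp":[0,-0.02,0.12],"rot":[0,0,0.003]},{"dp":[0,-0.02,0.15],"rot":[0,0,0.003]},{"dp":[0,-0.02,0.17],"rot":[0,0,0.003]},{"dp":[0,-0.02,0.18],"rot":[0,0,0.003]},{"dp":[0,-0.02,0.185],"rot":[0,0,0.003]},{"dp":[0,-0.02,0.185],"rot":[0,0,0.003]},{"dp":[0,-0.02,0.185],"rot":[0,0,0.003]}]'
python3 -c "
from h import go
go(571.4,10.3,32,89.1)"
```

```text
time_s: 12.62
position: [0.5612, -0.0012, 0.1159]
orientation: [-0.026, -3.14, 0.001]
contact_force: [-5.5, -0.3, 15.5]
gripper_width: 0.0475
finger_force: 44.9
t 12.62 tcp [ 0.5612 -0.0012  0.1159] dp now-axes [-0.083  0.097 -0.001] rot [-0.    -0.002 -0.001] dp after turn [-0.083  0.097 -0.001] F [-5.5 -0.3 15.5] w 0.0475 ff 44.9 j7 1.48
```

Contact with the plate at about 15 N. I'll ease the load and slide to the brass fence (+y).

```bash

python3 -m inch '[{"dp":[0,0.02,-0.006],"rot":[0,0,0]},{"dp":[0,0.04,-0.006],"rot":[0,0,0]},{"dp":[0,0.06,-0.006],"rot":[0,0,0]},{"dp":[0,0.075,-0.006],"rot":[0,0,0]},{"dp":[0,0.075,-0.006],"rot":[0,0,0]},{"dp":[0,0.075,-0.006],"rot":[0,0,0]}]'
python3 -m inch '[{"dp":[0,0.01,0],"rot":[0,0,0]},{"dp":[0,0.02,0],"rot":[0,0,0]},{"dp":[0,0.02,0],"rot":[0,0,0]},{"dp":[0,0.02,0],"rot":[0,0,0]}]'
python3 -m inch '[{"dp":[0,0.01,0],"rot":[0,0,0]},{"dp":[0,0.02,0],"rot":[0,0,0]},{"dp":[0,0.02,0],"rot":[0,0,0]},{"dp":[0,0.02,0],"rot":[0,0,0]}]'

```

```text
time_s: 13.12
position: [0.5626, 0.0043, 0.116]
orientation: [0.03, 3.14, -0.007]
contact_force: [-0.8, -5.5, 8.8]
gripper_width: 0.0477
finger_force: 44.9
time_s: 13.45
position: [0.5631, 0.0067, 0.116]
orientation: [0.03, 3.139, -0.007]
contact_force: [-1.4, -6.0, 8.2]
gripper_width: 0.0479
finger_force: 44.9
time_s: 13.78
position: [0.5634, 0.0095, 0.116]
orientation: [0.029, 3.138, -0.006]
contact_force: [-0.3, -4.8, 7.6]
gripper_width: 0.0476
finger_force: 44.9
```

```bash

python3 -m inch '[{"dp":[0,0.01,0],"rot":[0,0,0]},{"dp":[0,0.02,0],"rot":[0,0,0]},{"dp":[0,0.02,0],"rot":[0,0,0]},{"dp":[0,0.02,0],"rot":[0,0,0]}]'
python3 -m inch '[{"dp":[0,0.01,0],"rot":[0,0,0]},{"dp":[0,0.015,0],"rot":[0,0,0]},{"dp":[0,0.015,0],"rot":[0,0,0]},{"dp":[0,0.015,0],"rot":[0,0,0]}]'

```

```text
time_s: 14.12
position: [0.5636, 0.012, 0.116]
orientation: [0.029, 3.138, -0.006]
contact_force: [-0.2, -4.9, 7.5]
gripper_width: 0.0479
finger_force: 44.9
time_s: 14.45
position: [0.5636, 0.0123, 0.116]
orientation: [0.03, 3.138, -0.01]
contact_force: [-0.1, -6.8, 7.9]
gripper_width: 0.0475
finger_force: 44.9
```

The advance stalled at y ≈ 12 mm with the force rising, so that is the brass fence. Now I'll slide to the steel fence (+x).

```bash

python3 -m inch '[{"dp":[-0.01,0,0],"rot":[0,0,0]},{"dp":[-0.02,0,0],"rot":[0,0,0]},{"dp":[-0.03,0,0],"rot":[0,0,0]},{"dp":[-0.04,0,0],"rot":[0,0,0]},{"dp":[-0.05,0,0],"rot":[0,0,0]},{"dp":[-0.05,0,0],"rot":[0,0,0]},{"dp":[-0.05,0,0],"rot":[0,0,0]}]'
python3 -m inch '[{"dp":[-0.01,0,0],"rot":[0,0,0]},{"dp":[-0.02,0,0],"rot":[0,0,0]},{"dp":[-0.02,0,0],"rot":[0,0,0]},{"dp":[-0.02,0,0],"rot":[0,0,0]}]'
python3 -m inch '[{"dp":[-0.01,0,0],"rot":[0,0,0]},{"dp":[-0.02,0,0],"rot":[0,0,0]},{"dp":[-0.02,0,0],"rot":[0,0,0]},{"dp":[-0.02,0,0],"rot":[0,0,0]}]'

```

```text
time_s: 15.03
position: [0.5647, 0.0123, 0.116]
orientation: [-0.03, -3.133, 0.01]
contact_force: [-9.4, -6.3, 17.8]
gripper_width: 0.0477
finger_force: 44.9
time_s: 15.37
position: [0.5653, 0.0123, 0.1161]
orientation: [-0.03, -3.128, 0.01]
contact_force: [-12.7, -6.2, 21.8]
gripper_width: 0.0479
finger_force: 44.9
time_s: 15.7
position: [0.5665, 0.0123, 0.1162]
orientation: [-0.029, -3.125, 0.011]
contact_force: [-14.5, -6.7, 24.7]
gripper_width: 0.0477
finger_force: 44.9
```

Down-force is building up to 25 N and the plaque is dragging on the plate. I'll lift slightly so it can slide.

```bash

python3 -m inch '[{"dp":[0,0,-0.004],"rot":[0,0,0]},{"dp":[0,0,-0.008],"rot":[0,0,0]},{"dp":[0,0,-0.008],"rot":[0,0,0]},{"dp":[0,0,-0.008],"rot":[0,0,0]}]'
python3 -m inch '[{"dp":[0,0,-0.004],"rot":[0,0,0]},{"dp":[0,0,-0.004],"rot":[0,0,0]},{"dp":[0,0,-0.004],"rot":[0,0,0]},{"dp":[0,0,-0.004],"rot":[0,0,0]}]'
python3 -c "
from h import go
go(571.4,12,32,89.1)"

```

```text
time_s: 16.03
position: [0.567, 0.0124, 0.1162]
orientation: [-0.028, -3.126, 0.011]
contact_force: [-12.2, -6.3, 18.0]
gripper_width: 0.0479
finger_force: 44.9
time_s: 16.37
position: [0.567, 0.0124, 0.1163]
orientation: [-0.028, -3.126, 0.011]
contact_force: [-11.4, -6.8, 15.5]
gripper_width: 0.0477
finger_force: 44.9
t 16.37 tcp [0.567  0.0124 0.1163] dp now-axes [-0.037 -0.002  0.002] rot [-0.009 -0.02  -0.003] dp after turn [-0.037 -0.002  0.002] F [-11.4  -6.8  15.5] w 0.0477 ff 44.9 j7 1.46
```

```bash

python3 -m inch '[{"dp":[0,0,-0.005],"rot":[0,0,0]},{"dp":[-0.005,0,-0.009],"rot":[0,0,0]},{"dp":[-0.01,0,-0.009],"rot":[0,0,0]},{"dp":[-0.01,0,-0.009],"rot":[0,0,0]},{"dp":[-0.01,0,-0.009],"rot":[0,0,0]}]'
python3 -m inch '[{"dp":[-0.005,0,-0.002],"rot":[0,0,0]},{"dp":[-0.01,0,-0.004],"rot":[0,0,0]},{"dp":[-0.015,0,-0.004],"rot":[0,0,0]},{"dp":[-0.015,0,-0.004],"rot":[0,0,0]},{"dp":[-0.015,0,-0.004],"rot":[0,0,0]}]'

```

```text
time_s: 16.78
position: [0.5696, 0.0124, 0.1163]
orientation: [-0.027, -3.129, 0.01]
contact_force: [-7.2, -6.3, 5.6]
gripper_width: 0.0475
finger_force: 44.9
time_s: 17.2
position: [0.5719, 0.0124, 0.1163]
orientation: [-0.027, -3.13, 0.01]
contact_force: [-5.5, -5.8, 2.9]
gripper_width: 0.0476
finger_force: 44.9
```

```bash

python3 -m inch '[{"dp":[-0.005,0,0],"rot":[0,0,0]},{"dp":[-0.01,0,0],"rot":[0,0,0]},{"dp":[-0.015,0,0],"rot":[0,0,0]},{"dp":[-0.015,0,0],"rot":[0,0,0]},{"dp":[-0.015,0,0],"rot":[0,0,0]}]'
python3 -m inch '[{"dp":[-0.005,0,0],"rot":[0,0,0]},{"dp":[-0.01,0,0],"rot":[0,0,0]},{"dp":[-0.015,0,0],"rot":[0,0,0]},{"dp":[-0.015,0,0],"rot":[0,0,0]},{"dp":[-0.015,0,0],"rot":[0,0,0]}]'

```

```text
time_s: 17.62
position: [0.5731, 0.0123, 0.1164]
orientation: [-0.027, -3.129, 0.011]
contact_force: [-6.8, -5.7, 4.0]
gripper_width: 0.0478
finger_force: 44.9
time_s: 18.03
position: [0.5734, 0.0123, 0.1164]
orientation: [-0.027, -3.125, 0.011]
contact_force: [-9.9, -5.8, 6.4]
gripper_width: 0.0474
finger_force: 44.9
```

Stalled at x ≈ 573.4 mm with a rising force, so that is the steel fence. I'll press on both.

```bash

python3 -m inch '[{"dp":[0,0.01,0],"rot":[0,0,0]},{"dp":[-0.005,0.02,0],"rot":[0,0,0]},{"dp":[-0.015,0.03,0],"rot":[0,0,0]},{"dp":[-0.02,0.035,0],"rot":[0,0,0]},{"dp":[-0.02,0.035,0],"rot":[0,0,0]},{"dp":[-0.02,0.035,0],"rot":[0,0,0]},{"dp":[-0.02,0.035,0],"rot":[0,0,0]}]'
python3 -m inch '[{"dp":[-0.005,0.01,0],"rot":[0,0,0]},{"dp":[-0.015,0.02,0],"rot":[0,0,0]},{"dp":[-0.02,0.03,0],"rot":[0,0,0]},{"dp":[-0.02,0.03,0],"rot":[0,0,0]},{"dp":[-0.02,0.03,0],"rot":[0,0,0]},{"dp":[-0.02,0.03,0],"rot":[0,0,0]}]'
python3 - <<'E'
from h import *
from workcell import snapshot,sense
go(571.4,10.3,32,89.1);print(sense()["wrist_torque"])
for n in("side","top"):
    d=snapshot(n);np.savez(f"pics/{n}3.npz",**d)
    a=d["frame"][120:300,200:440] if n=="side" else d["frame"][150:270,240:400]
    cv2.imwrite(f"pics/{n}3.png",cv2.resize(a[...,::-1],(720,540),interpolation=2))
E
```

```text
time_s: 18.62
position: [0.574, 0.0129, 0.1165]
orientation: [-0.03, -3.12, 0.019]
contact_force: [-13.3, -10.8, 11.2]
gripper_width: 0.0481
finger_force: 44.9
time_s: 19.12
position: [0.5746, 0.0134, 0.1166]
orientation: [-0.033, -3.115, 0.025]
contact_force: [-17.0, -14.9, 15.4]
gripper_width: 0.0475
finger_force: 45.0
t 19.12 tcp [0.5746 0.0134 0.1166] dp now-axes [ 0.026 -0.026  0.006] rot [-0.021 -0.033 -0.007] dp after turn [ 0.026 -0.026  0.005] F [-17.  -14.9  15.4] w 0.0475 ff 45.0 j7 1.45
[-3.35659997  3.67920746  0.42820022]
```

View pics/side3.png

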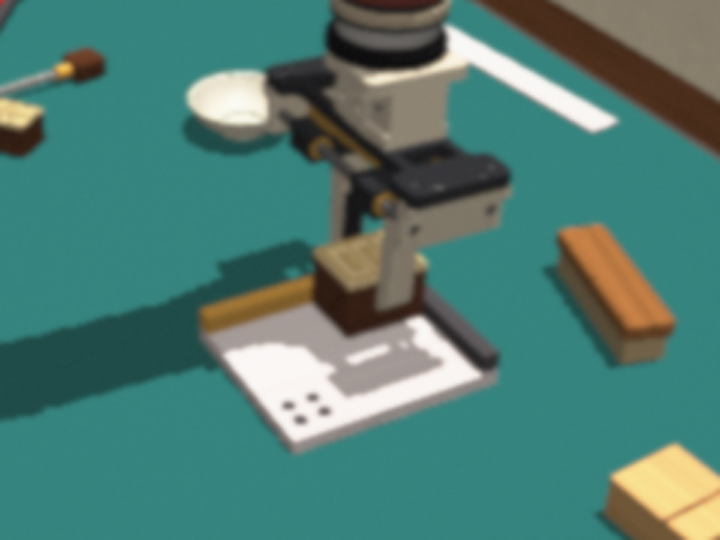

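View pics/top3.png

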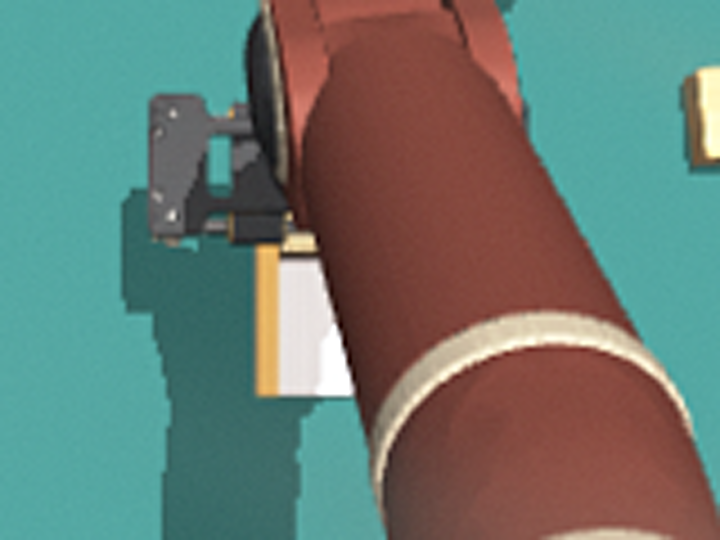

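The side view shows the plaque tight in the corner at crop px (370,285), and the top view is blocked by the arm. The tool leans about 1.5° from pressing, so I'll level it and ease the y push to confirm the steel contact on its own. I'll also measure the plaque's faces.

```bash

python3 -m inch '[{"dp":[0,-0.02,0],"rot":[-0.01,-0.01,0]},{"dp":[0,-0.04,0],"rot":[-0.02,-0.03,0]},{"dp":[0,-0.06,0],"rot":[-0.02,-0.03,0]},{"dp":[0,-0.06,0],"rot":[-0.02,-0.03,0]},{"dp":[0,-0.06,0],"rot":[-0.02,-0.03,0]},{"dp":[0,-0.06,0],"rot":[-0.02,-0.03,0]},{"dp":[0,-0.06,0],"rot":[-0.02,-0.03,0]}]'
python3 - <<'E'
from h import *
from workcell import snapshot
go(571.4,10.3,32,89.1)
d=snapshot("side");W=world(d);F=d["frame"].astype(int)
v,u=np.mgrid[:420,:560]
box=(u>300)&(u<345)&(v>193)&(v<232)
print("cam",(-d["R"].T@d["t"]).round(2))
x,y,z=np.moveaxis(W*1000,-1,0)
top=box&(z>53)&(z<62)&(x>540)&(x<612)&(y>-20)&(y<45)&(F.min(-1)>90)
P=W[top]*1000;A=np.c_[P[:,:2]-P[:,:2].mean(0),np.ones(len(P))];c=np.linalg.lstsq(A,P[:,2],rcond=None)[0]
print("top n",len(P),"slope",c[:2].round(3),"z",c[2].round(1))
body=box&(z>30)&(z<52)&(x>530)&(x<612)&(y>-30)
fx=body&(y>-10)&(y<33)&(x<552);fy=body&(x>548)&(x<562)&(y<-3)
print("-x face",np.median(x[fx]),fx.sum(),"-y face",np.median(y[fy]),fy.sum())
pl=(abs(z-12)<4)&(u>255)&(u<365)&(v>200)&(v<270)&(F.min(-1)>90)
print("plate rect",rect(d,pl,.012))
E
```

```text
time_s: 19.8
position: [0.5728, 0.0112, 0.1161]
orientation: [-0.03, -3.135, -0.009]
contact_force: [-19.2, -7.9, 16.3]
gripper_width: 0.0475
finger_force: 45.0
t 19.8 tcp [0.5728 0.0112 0.1161] dp now-axes [ 0.012 -0.008  0.001] rot [ 0.007 -0.009 -0.004] dp after turn [ 0.012 -0.008  0.001] F [-19.2  -7.9  16.3] w 0.0475 ff 45.0 j7 1.47
cam [ 0.12 -0.66  0.6 ]
top n 179 slope [-0.005  0.012] z 55.8
-x face 542.7453222306003 105 -y face -12.156896550334885 53
plate rect [535.5 -25.1 148.5 124.5  -0.9]
```

The plaque is flat (its top is at 55.8 mm against 56 nominal). The 19 N in x exceeds what friction could explain, so the steel contact is real. Now I'll restore a firm y push.

```bash

python3 -m inch '[{"dp":[0,0.02,0],"rot":[0,0,0]},{"dp":[0,0.04,0],"rot":[-0.01,-0.005,0]},{"dp":[0,0.06,0],"rot":[-0.02,-0.01,0]},{"dp":[0,0.08,0],"rot":[-0.025,-0.01,0]},{"dp":[0,0.08,0],"rot":[-0.025,-0.01,0]},{"dp":[0,0.08,0],"rot":[-0.025,-0.01,0]},{"dp":[0,0.08,0],"rot":[-0.025,-0.01,0]}]'
python3 -c "
from h import go
go(572.5,12,32,89.1)"
```

```text
time_s: 20.43
position: [0.5724, 0.0109, 0.1161]
orientation: [-0.036, -3.141, -0.018]
contact_force: [-19.9, -19.7, 19.4]
gripper_width: 0.0473
finger_force: 45.0
t 20.43 tcp [0.5724 0.0109 0.1161] dp now-axes [-0.     0.009  0.001] rot [ 0.015 -0.001 -0.01 ] dp after turn [-0.001  0.009  0.001] F [-19.9 -19.7  19.4] w 0.0473 ff 45.0 j7 1.47
```

```bash

python3 -m inch '[{"dp":[-0.01,0.02,0],"rot":[0,0,0]},{"dp":[-0.02,0.03,-0.003],"rot":[0.008,0,0]},{"dp":[-0.02,0.04,-0.005],"rot":[0.008,0,0]},{"dp":[-0.02,0.04,-0.005],"rot":[0.008,0,0]},{"dp":[-0.02,0.04,-0.005],"rot":[0.008,0,0]},{"dp":[-0.02,0.04,-0.005],"rot":[0.008,0,0]},{"dp":[-0.02,0.04,-0.005],"rot":[0.008,0,0]},{"dp":[-0.02,0.04,-0.005],"rot":[0.008,0,0]},{"dp":[-0.02,0.04,-0.005],"rot":[0.008,0,0]},{"dp":[-0.02,0.04,-0.005],"rot":[0.008,0,0]}]'
python3 -m inch '[{"dp":[0,0,0],"rot":[0,0,0]},{"dp":[0,0,0],"rot":[0,0,0]},{"dp":[0,0,0],"rot":[0,0,0]},{"dp":[0,0,0],"rot":[0,0,0]},{"dp":[0,0,0],"rot":[0,0,0]},{"dp":[0,0,0],"rot":[0,0,0]}]'
python3 - <<'E'
from h import *
from workcell import snapshot
go(572.5,12,32,89.1)
d=snapshot("side");W=world(d);F=d["frame"].astype(int)
v,u=np.mgrid[:420,:560];x,y,z=np.moveaxis(W*1000,-1,0)
box=(u>300)&(u<345)&(v>193)&(v<232)
top=box&(z>53)&(z<62)&(x>540)&(x<612)&(y>-20)&(y<45)&(F.min(-1)>90)
P=W[top]*1000;A=np.c_[P[:,:2]-P[:,:2].mean(0),np.ones(len(P))];c=np.linalg.lstsq(A,P[:,2],rcond=None)[0]
print(len(P),"slope",c[:2].round(3),"z",c[2].round(1))
E
```

```text
time_s: 21.27
position: [0.573, 0.012, 0.1162]
orientation: [-0.04, -3.135, -0.001]
contact_force: [-21.7, -25.7, 19.2]
gripper_width: 0.0476
finger_force: 45.0
time_s: 21.77
position: [0.5731, 0.012, 0.1162]
orientation: [-0.039, -3.135, -0.001]
contact_force: [-21.6, -26.6, 19.4]
gripper_width: 0.0479
finger_force: 45.0
t 21.77 tcp [0.5731 0.012  0.1162] dp now-axes [0.005 0.    0.002] rot [ 0.001 -0.007 -0.012] dp after turn [0.005 0.    0.002] F [-21.6 -26.6  19.4] w 0.0479 ff 45.0 j7 1.46
194 slope [-0.013 -0.003] z 55.8
```

Steady, flat, and pressing over 20 N on each fence. Handing in.

```bash
python3 -c "
from workcell import sign_off
print(sign_off())"
```

```text
the job is handed in; nothing more can be done
None
```

I handed the job in at about 22 s: the offcut is in the scrap tray, and the plaque is flat in the corner, still gripped and pressed with about 22 N toward the steel fence and 27 N toward the brass (tool-force readings); the result itself was not reported back.

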